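# Pin the indexing jig and hold its plunger drawn

### The arm

A 7-joint arm with a two-finger parallel gripper is mounted at the origin on a cart in front of the work surface, level with it; the furniture and walls round the work are solid. World frame = base frame: x ahead of the robot, y to its left, z up, the work surface at z = 0. Lengths are in m, angles in rad, forces in N, time in s.
With the tool pointing down it reaches from about 0.425 to 1.025 m from the base axis. Payload 3.6 kg.
Tool frame: the origin (TCP) lies midway between the tips of the shut fingers; the grasp point (between the pads) lies 19 mm behind it; z points along the fingers, y is the line along which they close (so a half turn about z gives the same grasp; the last joint's range is limited). The gripper opens to 85 mm and grips with 20 to 120 N. Pads are 22 mm wide; open, the fingers measure 114 mm over their backs; the gripper's body (76 mm by 85 mm) begins 54 mm behind the grasp point. The pads swing forward as they close: fully open they stand 13 mm farther back than shut.
Start: joints at [-1.286, 0.591, 0.048, 1.609, -0.033, 0.943, -0.034], TCP at [0.267, 0.674, 0.231] pointing down, gripper open.
Joint ranges: [-2.69, 2.69], [-0.47, 2.24], [-1.27, 1.36], [0.19, 2.51], [-1.53, 4.68], [0.08, 2.07], [-3.09, 3.09]. Speed limits (rad/s): [2.57, 2.57, 3.14, 3.14, 3.14, 3.14, 3.14].

### API

Orientations are given as a 3x3 rotation matrix whose columns are the frame's x, y, z axes.
In Python, from workcell import telemetry, get_image, camera_params, workorder gives the robot as it stands.
- The arm moves only by the tool arm_command, never from a script. Its argument "series" is a list of rows, each a list of 3 entries, a list of its own where there are three numbers: the closure, from -1 (fully open) to 1 (shut), then the shift along the world's x, y, z in m, then the turn about the world's z in degrees. In form: [[fingers, [dx, dy, dz], twist], ...]. A call has 1 to 10 rows; each row shifts and turns the commanded pose from where the row before left it; what a row does not reach is not made up. A row lasts 1/12 s, in which the tool goes at most 41.7 mm and 7.16 degrees, less where a joint would pass 70% of its speed; a pose out of reach is approached as far as the arm can. A call is refused whole if a number of a shift passes 0.0417 or a number of a turn 7.16, either way. A call with a gripper value outside its range is refused whole. The fingers move at their own pace and stop on an object; "force" is the grip in N (left out, the last holds). Time passes only in rows, so rows that do not move let the fingers close. It gives the time, the measured TCP pose, the force, the opening and the grip force at its end, in the units of the state.
- telemetry.state(): the state, without advancing time (a new reading comes with each control period).
- get_image(name): name is "side" or "top" or "wrist"; returns the picture (384x512x3 uint8, blue, green, red); there is no depth.
- camera_params(name): a dict with "intrinsics" (3x3 intrinsics, pixels), "R" (3x3) and "t" (3): a world point X has camera coordinates R X + t. Camera axes: x right, y down, z forward; pixel columns grow to the right and rows downward; lengths in m; the calibration is good to about 2 mm. A picture is of the moment at which its call begins: read the wrist's pose just before it. camera_params takes no time and is no camera call; for the wrist camera it gives the pose at the moment of the call.
- workorder.close_job(): hands the job in; it is judged then, once.
The state is a dict: "t": time; "q": joint angles; "joint_vel": joint speeds; "effort": joint torques, N m; "tcp_pos": TCP position; "tool_rot": TCP orientation; "contact_force": force on the tool from outside, world axes, zero at the start; "moment": the same for the moment, N m; "opening": opening from 0.0 (shut) to 1.0 (fully open); "gripper_force": force on a finger pad.
Only numpy, scipy, OpenCV 4.12 (cv2) and the standard library are available. Lean on these libraries where they do the work, as an engineer would, in place of code of your own. Each camera call takes 0.05 s, during which the arm holds its last target. There are 200 camera calls.

### The job

The square pallet of the small indexing jig must stay put while its index plunger is out of its seat: take the long pin (the one with the tall, narrow cylindrical head) out of the wooden stand, push it fully home in the hole at the pallet's corner and let go of it. Only then take the black grip of the sprung plunger, pull it fully back against its spring, and finish still holding it there, fully back. Leave the pin seated, the other pin in the stand and everything else on the table where they are.

Things in the scene. Friction and masses are not known exactly. Their poses are not given: they have to be found in the camera images.
- jig: indexing jig, fixed. Dark steel base 170 x 140 x 20 mm; on it a square aluminium pallet 110 x 110 mm, its top 68 mm above the table, with a hexagonal plywood panel screwed on it (highest point 81 mm above the table). Origin: centre of the pallet, on the table; z up; -x points along the plunger, out of the pallet's side and through the lug, roughly towards the robot
- pin_hole (a point): middle of the mouth of the vertical 10 mm hole (2 mm chamfer, 48 mm deep) near one corner of the pallet, level with the pallet's top, 68 mm above the table; in the jig's frame at x = -38, y = -38 mm. Its axes are the jig's
- lug_top (a point): middle of the top of the steel lug that carries the plunger, 76 mm above the table, in front of the pallet; the lug is 22 mm along the jig's x, 36 mm along y; its centre lies 79 mm from the jig's origin along -x
- plunger (a joint): travel of the sprung index plunger in m: 0 seated in the hole in the pallet's side, 0.020 fully back against its stop. It slides level, along the jig's -x. The spring pulls it home with about 3 N when seated, 10 N fully back, and it snaps home if let go
- plunger_grip (a point): centre of the plunger's black grip: a level cylinder, diameter 20 mm, 28 mm long along the jig's x, 54 mm above the table, with a collar of diameter 29 mm, 6 mm thick, at its outer (-x) end. Seated, it lies 131 mm from the jig's origin along -x, 41 mm in front of the lug's face, over the bare table; it moves with the plunger. Its axes are the jig's
- stand: wooden pin stand, a block 50 x 130 x 45 mm fixed to the table, with two upright 10 mm holes, 40 mm deep, at y = -40 and +40 mm in its frame, each with a pin in it; which pin is where changes. Behind it a tall cluster of plywood cells, fixed, over 0.4 m high, overhangs forward to about 0.55 m in front of the robot: keep arm and gripper clear of it. Origin: centre of its underside; z up
- long_pin: the long steel pin: shank of diameter 8 mm, 36 mm long, chamfered foot; above it a cylindrical head of diameter 16 mm, 36 mm tall, with two dark bands. The head's underside rests on the stand's top, and on the pallet's top when fully home. Origin: centre of the shank's foot; z up along the pin; 0.05 to 0.1 kg. Its shank has 1 mm play all round in either hole
- short_pin: the other steel pin, to be left alone: a flat head, 26 mm in diameter and 12 mm tall, with a short 8 mm shank of 18 mm. Origin on its axis 36 mm below the head's underside; z up
- glue_bottle_1: white glue bottle with a red cap, 58 mm in diameter, 176 mm tall; bystander. Origin: centre of its underside
- sander: brown sanding block 61 x 100 x 31 mm; bystander. Origin: centre of its underside
- cell_a: small many-sided closed plywood cell 71 x 80 x 67 mm, between the stand and the jig; bystander. Origin: centre of its underside
- cell_b: small many-sided closed plywood cell 81 x 87 x 74 mm, right of the jig; bystander. Origin: centre of its underside

How it is judged:
On the way, in this order (a step that is already met when the one before it is completed fails the run):
1. the long pin is fully home in the pallet's hole and let go (z of long_pin in the frame of pin_hole below -0.032 m and horizontal distance between long_pin and pin_hole below 0.005 m and angle between long_pin's own z axis and vertical below 0.08 rad and contact force between the fingers and long_pin below 0.3 N), for 0.2 s.
2. the plunger is pulled fully back in the gripper, the pin still home (z of long_pin in the frame of pin_hole below -0.032 m and horizontal distance between long_pin and pin_hole below 0.005 m and angle between long_pin's own z axis and vertical below 0.08 rad and value of joint plunger above 0.016 m and contact force between the fingers and jig above 2 N), for 0.3 s.
At the end, for the whole second after the job is handed in: the gripper holds the plunger still, more than 16 mm of its 20 mm back, pressing on it with more than 2 N; the long pin, not touched, stands upright in the pallet's hole with at least 32 of its 36 mm shank in; the short pin is still down in the stand (all of step 2 and contact force between the fingers and long_pin below 0.3 N and velocity of joint plunger below 0.01 m/s and z of short_pin in the frame of stand below 0.014 m); the arm keeps its last pose, push and grip.
It fails at once if the plunger is drawn more than 6 mm while the long pin is not home in the pallet (value of joint plunger above 0.006 m and not (z of long_pin in the frame of pin_hole below -0.032 m and horizontal distance between long_pin and pin_hole below 0.005 m and angle between long_pin's own z axis and vertical below 0.08 rad)).
It fails at once if the glue bottle, the sanding block, a small plywood cell or the short pin is pushed more than 30 mm from its place (distance of any of glue_bottle_1, sander, cell_a, cell_b, short_pin from where it was at the start of the episode above 0.03 m).
It also fails if it takes over 53 s, if anything falls off the work surface, if the arm or the gripper's body presses on something with over 40 N, if the wrist force passes 120 N, or if a joint passes its speed limit or range.

## Working session

There is one attempt and no reset: what is moved stays moved. The work goes in short steps, Python scripts to look and compute and a tool call to move; the robot and the scene stay as the last step left them, time stands still between calls to the robot, and variables do not carry over. Pictures are saved under pics/ and viewed, at most 12 in all, crops included, and the job is handed in when it is done.

Besides the shell and the picture viewer there is one more tool, called after "Emit:" by a JSON object that holds its "fn" and its "kwargs". arm_command: Moves the arm, as the interface text tells. Its arguments: {"type":"object","properties":{"series":{"type":"array"},"force":{"type":"number"}},"required":["series"]}

```bash
mkdir -p pics
python3 - <<'E'
from workcell import telemetry,get_image,camera_params
import cv2
for n in("side","top"):
    cv2.imwrite(f"pics/{n}0.png",get_image(n)); p=camera_params(n); print(n,p["intrinsics"],p["R"],p["t"])
s=telemetry.state();print(s["t"],s["tcp_pos"],s["tool_rot"])
E
```

```text
side [[408.26788822   0.         253.96404187]
 [  0.         408.26788822 191.70726148]
 [  0.           0.           1.        ]] [[ 0.99639905 -0.08277839  0.01834868]
 [-0.02149961 -0.4560047  -0.88971764]
 [ 0.08201648  0.88611932 -0.45614235]] [-0.50799133  0.03963225  1.46175967]
top [[481.59655179   0.         259.76839039]
 [  0.         481.59655179 184.96627925]
 [  0.           0.           1.        ]] [[-0.006353   -0.9999408  -0.00883382]
 [-0.99559658  0.00715113 -0.09346826]
 [ 0.0935259   0.00820112 -0.99558307]] [-0.05102211  0.52467376  1.58933096]
0.1 [0.26720008 0.67316654 0.23023467] [[-9.29479838e-01  3.68872391e-01 -6.23988809e-04]
 [ 3.68872890e-01  9.29477767e-01 -1.96770497e-03]
 [-1.45848312e-04 -2.05911465e-03 -9.99997869e-01]]
```

View pics/side0.png

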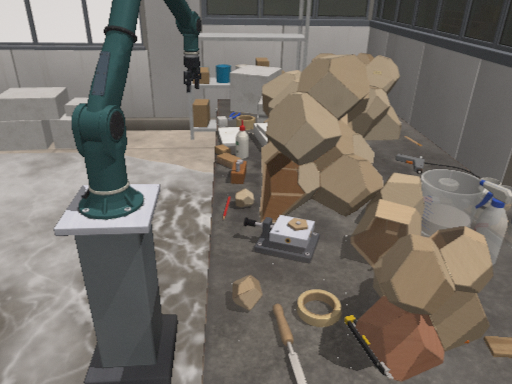

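View pics/top0.png

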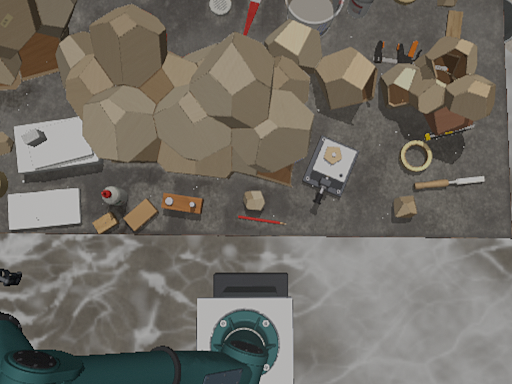

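The top view shows the stand at about (182,204), with pins at (168,201) and (192,204). The pallet is at about (333,160), and the grip at about (319,202) points toward the robot. I'll zoom in on both.

Run:
```python
import cv2,numpy as np
t=cv2.imread("pics/top0.png"); s=cv2.imread("pics/side0.png")
a=cv2.resize(t[185:225,155:215],None,fx=6,fy=6,interpolation=cv2.INTER_CUBIC)
b=cv2.resize(t[130:215,295:365],None,fx=6,fy=6,interpolation=cv2.INTER_CUBIC)
c=cv2.resize(s[160:190,220:260],None,fx=9,fy=9,interpolation=cv2.INTER_CUBIC)
o=np.zeros((520,790,3),np.uint8); o[:240,:360]=a; o[:510,365:785]=b; o[245:515,:360]=c
cv2.imwrite("pics/z.png",o)
```

```text
(no output)
```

View pics/z.png

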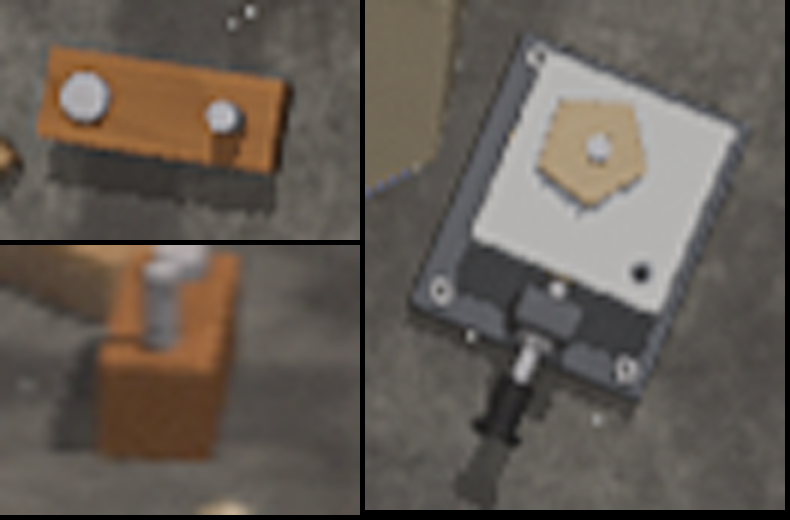

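The crop shows the long pin's narrow head on the right at crop (223,117), with the flat head on the left at (84,97). The hole is at (640,272), the pallet corners at about (548,55), (745,130), (660,312) and (470,240), and the collar at about (497,430).

```bash
cat > h.py <<'E'
import numpy as np,cv2
from workcell import telemetry,get_image,camera_params
def ray(p,uv,z):
    R,t,K=map(np.array,(p["R"],p["t"],p["intrinsics"]))
    c=-R.T@t; d=R.T@np.linalg.solve(K,[*uv,1.]); return c+d*(z-c[2])/d[2]
def proj(p,X):
    v=np.array(p["intrinsics"])@(np.array(p["R"])@X+p["t"]); return v[:2]/v[2]
E
python3 - <<'E'
from h import *
np.set_printoptions(precision=4,suppress=True)
p=camera_params("top")
f=lambda x,y,ox,oy:((x+.5)/6-.5+ox,(y+.5)/6-.5+oy)
print("pin",ray(p,f(223,117,155,185),.081),"short",ray(p,f(84,97,155,185),.057))
st=[ray(p,f(x,y,155,185),.045) for x,y in((52,46),(288,82),(275,172),(38,134))]
print("stand",np.mean(st,0))
C=np.array([ray(p,f(x-365,y,295,130),.068) for x,y in((548,55),(745,130),(660,312),(470,240))])
print(C,np.linalg.norm(np.diff(C,axis=0),axis=1))
h=ray(p,f(640-365,272,295,130),.068);c=C.mean(0)
for a,b in((0,1),(1,2),(3,2),(0,3)):
    d=C[b]-C[a];print(np.degrees(np.arctan2(d[1],d[0])))
print("hole",h,"centre",c)
g=ray(p,f(508-365,405,295,130),.060);print("grip",g,np.degrees(np.arctan2(*(c-g)[[1,0]])),np.linalg.norm((c-g)[:2]))
s=camera_params("side");print(proj(s,ray(p,f(223,117,155,185),.081)))
E
```

```text
pin [0.4587 0.1647 0.081 ] short [0.4714 0.2444 0.057 ]
stand [0.4656 0.2031 0.045 ]
[[ 0.6712 -0.2705  0.068 ]
 [ 0.6288 -0.3771  0.068 ]
 [ 0.5293 -0.3285  0.068 ]
 [ 0.5695 -0.2261  0.068 ]] [0.1147 0.1107 0.11  ]
-111.6651213989381
153.97344896881424
-111.40647320792934
156.44192172971606
hole [ 0.5512 -0.3182  0.068 ] centre [ 0.5997 -0.3006  0.068 ]
grip [ 0.4799 -0.2461  0.06  ] -24.435330309094315 0.13162514774720377
[237.9383 161.9079]
```

Emit:
{"fn": "arm_command", "kwargs": {"series": [[-0.3,[0.01,-0.028,0],-2.5],[-0.3,[0.01,-0.028,0],0],[-0.3,[0.01,-0.028,0],0],[-0.3,[0.01,-0.028,0],0],[-0.3,[0.01,-0.028,0],0],[-0.3,[0.01,-0.028,0],0],[-0.3,[0.01,-0.028,0],0],[-0.3,[0.01,-0.028,0],0],[-0.3,[0.01,-0.028,0],0],[-0.3,[0.01,-0.028,0],0]], "force": 40}}

```text
t: 0.93
tcp_pos: [0.3675, 0.3922, 0.231]
tool_rot: [[-0.913, 0.409, -0.0], [0.409, 0.913, -0.001], [0.0, -0.001, -1.0]]
contact_force: [0.2, 0.6, 0.2]
opening: 0.652
gripper_force: 0.0
```

Emit:
{"fn": "arm_command", "kwargs": {"series": [[-0.3,[0.011,-0.028,0],0],[-0.3,[0.011,-0.028,0],0],[-0.3,[0.011,-0.028,0],0],[-0.3,[0.011,-0.028,0],0],[-0.3,[0.011,-0.028,-0.01],0],[-0.3,[0.011,-0.028,-0.01],0],[-0.3,[0.011,-0.028,-0.02],0],[-0.3,[0.011,-0.0165,-0.02],0],[-0.3,[0,0,-0.02],0],[-0.3,[0,0,0],0]]}}

```text
t: 1.77
tcp_pos: [0.4536, 0.1787, 0.1484]
tool_rot: [[-0.911, 0.412, -0.006], [0.412, 0.911, -0.004], [0.004, -0.006, -1.0]]
contact_force: [-1.2, 0.1, 0.7]
opening: 0.653
gripper_force: 0.0
```

Run:
```python
from h import *
np.set_printoptions(precision=4,suppress=True)
s=telemetry.state();p=camera_params("wrist");im=get_image("wrist")
print(s["t"],s["tcp_pos"],s["tool_rot"],s["contact_force"])
cv2.imwrite("pics/w1.png",im)
print(proj(p,np.array([.4587,.1647,.081])),proj(p,np.array(s["tcp_pos"])))
print(p)
```

```text
1.7667 [0.4536 0.1787 0.1484] [[-0.9111  0.4122 -0.006 ]
 [ 0.4122  0.9111 -0.0036]
 [ 0.004  -0.0058 -1.    ]] [-1.1791  0.1362  0.7154]
[242.5539 222.6458] [256.0937 251.7616]
{'intrinsics': array([[293.0075,   0.    , 255.7273],
       [  0.    , 293.0075, 195.5353],
       [  0.    ,   0.    ,   1.    ]]), 'R': array([[ 0.413 ,  0.9107, -0.0049],
       [ 0.8732, -0.3944,  0.2865],
       [ 0.259 , -0.1226, -0.9581]]), 't': array([-0.3491, -0.338 ,  0.2039])}
```

View pics/w1.png

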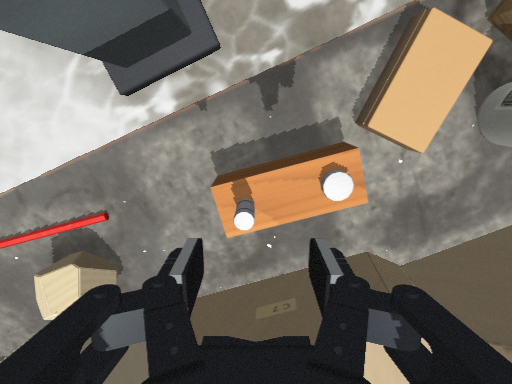

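The wrist view shows the long pin's head top at about (244,221), close to the predicted (242.6,222.6). I'll measure it precisely and descend.

Run:
```python
from h import *
np.set_printoptions(precision=4,suppress=True)
s=telemetry.state();p=camera_params("wrist");im=get_image("wrist")
m=(im.min(2)>190).astype(np.uint8)
n,l,st,ce=cv2.connectedComponentsWithStats(m[190:245,220:270])
for i in range(1,n):
    if st[i,4]>20: 
        c=ce[i]+(220,190);x=ray(p,c,.081);print(st[i],c,x,x-s["tcp_pos"])
```

```text
[ 12  22  20  18 285] [241.5614 220.5123] [0.4578 0.1661 0.081 ] [ 0.0037 -0.0141 -0.0688]
```

Emit:
{"fn": "arm_command", "kwargs": {"series": [[-0.3,[0.004,-0.0145,0],0],[-0.3,[0,0,-0.01],0],[-0.3,[0,0,-0.02],0],[-0.3,[0,0,-0.02],0],[-0.3,[0,0,-0.02],0],[-0.3,[0,0,-0.02],0],[-0.3,[0,0,-0.01],0],[-0.3,[0,0,0],0],[-0.3,[0,0,0],0],[-0.3,[0,0,0],0]]}}

```text
t: 2.7
tcp_pos: [0.46, 0.1675, 0.0521]
tool_rot: [[-0.913, 0.409, 0.001], [0.409, 0.913, 0.001], [-0.001, 0.001, -1.0]]
contact_force: [0.6, -0.1, -1.0]
opening: 0.646
gripper_force: 0.0
```

Run:
```python
from h import *
np.set_printoptions(precision=4,suppress=True)
s=telemetry.state();p=camera_params("wrist");im=get_image("wrist")
print(s["tcp_pos"],s["contact_force"]);cv2.imwrite("pics/w2.png",im)
```

```text
[0.46   0.1675 0.0521] [ 0.5763 -0.1052 -1.0063]
```

View pics/w2.png

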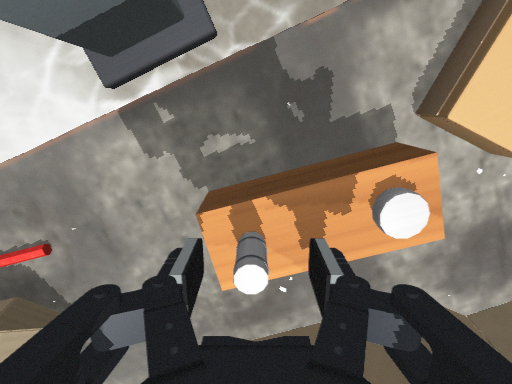

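The pin head at (251,278) lies between the pads, just about 2 mm off centre. I'll nudge the tool and close.

Emit:
{"fn": "arm_command", "kwargs": {"series": [[-0.3,[-0.0015,-0.0015,-0.002],0],[-0.3,[0,0,0],0],[0.3,[0,0,0],0],[1,[0,0,0],0],[1,[0,0,0],0],[1,[0,0,0],0],[1,[0,0,0],0],[1,[0,0,0],0],[1,[0,0,0],0]]}}

```text
t: 3.5
tcp_pos: [0.4581, 0.1654, 0.0495]
tool_rot: [[-0.912, 0.409, 0.0], [0.409, 0.912, 0.0], [-0.0, 0.0, -1.0]]
contact_force: [-0.8, 0.3, 5.6]
opening: 0.17
gripper_force: 39.0
```

Emit:
{"fn": "arm_command", "kwargs": {"series": [[1,[0,0,0.01],0],[1,[0,0,0.015],0],[1,[0,0,0.02],0],[1,[0,0,0.02],0],[1,[0,0,0.02],0],[1,[0,0,0.02],0],[1,[0,-0.01,0],0],[1,[0,-0.02,0],0],[1,[0,-0.025,0],0],[1,[0,-0.025,0],0]]}}

```text
t: 4.33
tcp_pos: [0.4572, 0.0845, 0.1541]
tool_rot: [[-0.913, 0.408, -0.001], [0.408, 0.913, -0.0], [0.001, -0.0, -1.0]]
contact_force: [0.0, -0.8, -0.9]
opening: 0.174
gripper_force: 39.1
```

Emit:
{"fn": "arm_command", "kwargs": {"series": [[1,[0,-0.025,0],0],[1,[0,-0.025,0],0],[1,[0,-0.025,0],0],[1,[0,-0.025,0],0],[1,[0,-0.025,0],0],[1,[0,-0.025,0],0],[1,[0,-0.025,0],0],[1,[0,-0.025,0],0],[1,[0,-0.025,0],0],[1,[0,-0.025,0],0]]}}

```text
t: 5.17
tcp_pos: [0.4566, -0.1661, 0.1537]
tool_rot: [[-0.912, 0.409, -0.002], [0.409, 0.912, 0.0], [0.002, -0.0, -1.0]]
contact_force: [0.6, 0.8, -1.4]
opening: 0.173
gripper_force: 39.1
```

Emit:
{"fn": "arm_command", "kwargs": {"series": [[1,[0,-0.02,0],0],[1,[0.01,-0.02,0],0],[1,[0.015,-0.02,0],0],[1,[0.015,-0.015,0],0],[1,[0.01,-0.01,0],0],[1,[0,-0.01,0],0],[1,[0,0,0],0],[1,[0,0,0],0],[1,[0,0,0],0]]}}

```text
t: 5.92
tcp_pos: [0.5062, -0.2586, 0.1538]
tool_rot: [[-0.913, 0.409, -0.002], [0.409, 0.913, 0.001], [0.003, 0.0, -1.0]]
contact_force: [-0.2, 1.2, -1.2]
opening: 0.178
gripper_force: 39.1
```

Run:
```python
from h import *
np.set_printoptions(precision=4,suppress=True)
s=telemetry.state();p=camera_params("wrist");im=get_image("wrist")
print(s["t"],s["tcp_pos"],s["contact_force"],s["opening"]);cv2.imwrite("pics/w3.png",im)
print(proj(p,np.array([.5512,-.3182,.068])),proj(p,np.array(s["tcp_pos"])-[0,0,.041]))
```

```text
5.9167 [ 0.5062 -0.2586  0.1538] [-0.1957  1.2313 -1.2194] 0.17847869482694723
[215.0642 272.9471] [255.9416 222.9899]
```

View pics/w3.png

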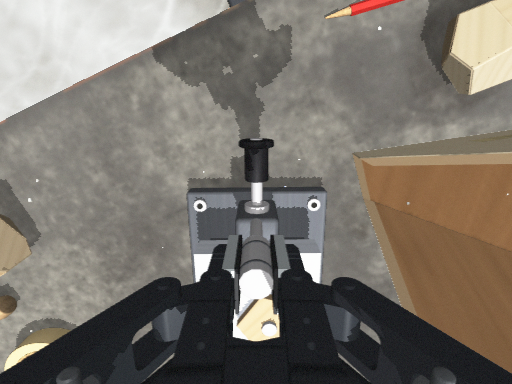

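The tool yaw matches the jig: the grip lies vertical at (257,140–180). The fingers hide the hole, so I'll step back a little to see it.

Emit:
{"fn": "arm_command", "kwargs": {"series": [[1,[-0.015,0.018,0],0],[1,[-0.005,0.005,0],0],[1,[0,0,0],0],[1,[0,0,0],0],[1,[0,0,0],0]]}}

```text
t: 6.38
tcp_pos: [0.4887, -0.237, 0.1546]
tool_rot: [[-0.913, 0.409, 0.001], [0.409, 0.913, -0.001], [-0.002, -0.0, -1.0]]
contact_force: [-0.2, 1.1, -1.8]
opening: 0.174
gripper_force: 39.1
```

Run:
```python
from h import *
np.set_printoptions(precision=4,suppress=True)
s=telemetry.state();p=camera_params("wrist");im=get_image("wrist")
print(s["t"],s["tcp_pos"]);cv2.imwrite("pics/w4full.png",im)
print(proj(p,np.array([.5512,-.3182,.068])))
cv2.imwrite("pics/w4.png",cv2.resize(im[120:320,130:330],None,fx=3,fy=3,interpolation=cv2.INTER_CUBIC))
```

```text
6.3833 [ 0.4887 -0.237   0.1546]
[202.5975 295.8761]
```

View pics/w4.png

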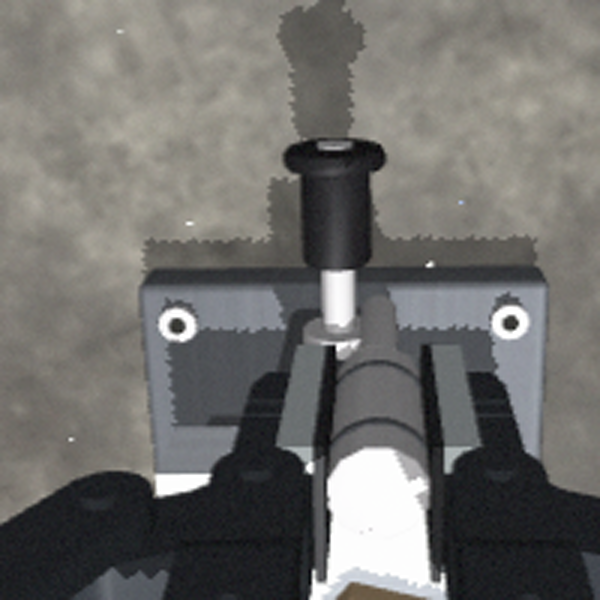

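I stepped the wrong way: image down means away from the robot. I'll view the hole from beyond it and to the right.

Emit:
{"fn": "arm_command", "kwargs": {"series": [[1,[0.005,-0.02,0],0],[1,[0.01,-0.025,0],0],[1,[0.015,-0.025,0],0],[1,[0.015,-0.025,0],0],[1,[0.015,-0.02,0],0],[1,[0.008,-0.008,0],0],[1,[0,0,0],0],[1,[0,0,0],0],[1,[0,0,0],0],[1,[0,0,0],0]]}}

```text
t: 7.27
tcp_pos: [0.5551, -0.3582, 0.154]
tool_rot: [[-0.913, 0.408, -0.001], [0.408, 0.913, 0.001], [0.002, 0.001, -1.0]]
contact_force: [-0.8, -0.5, -2.3]
opening: 0.176
gripper_force: 39.2
```

Run:
```python
from h import *
np.set_printoptions(precision=4,suppress=True)
s=telemetry.state();p=camera_params("wrist");im=get_image("wrist")
print(s["t"],s["tcp_pos"]);cv2.imwrite("pics/w5full.png",im)
print(proj(p,np.array([.5512,-.3182,.068])))
T=np.array(s["tcp_pos"]);zt=T[2]+.0315
print("head top expected",proj(p,[T[0],T[1],zt]))
m=(im.min(2)>190).astype(np.uint8)
n,l,st,ce=cv2.connectedComponentsWithStats(m[240:330,225:290])
for i in range(1,n):
    if st[i,4]>60: c=ce[i]+(225,240);print(st[i],c,ray(p,c,zt)-T)
cv2.imwrite("pics/w5.png",cv2.resize(im[160:340,180:380],None,fx=3,fy=3,interpolation=cv2.INTER_CUBIC))
```

```text
7.2667 [ 0.5551 -0.3582  0.154 ]
[299.4975 178.3964]
head top expected [256.3277 286.1178]
[ 14  30  34  29 695] [254.2748 284.6647] [-0.001  -0.0005  0.0315]
```

View pics/w5.png

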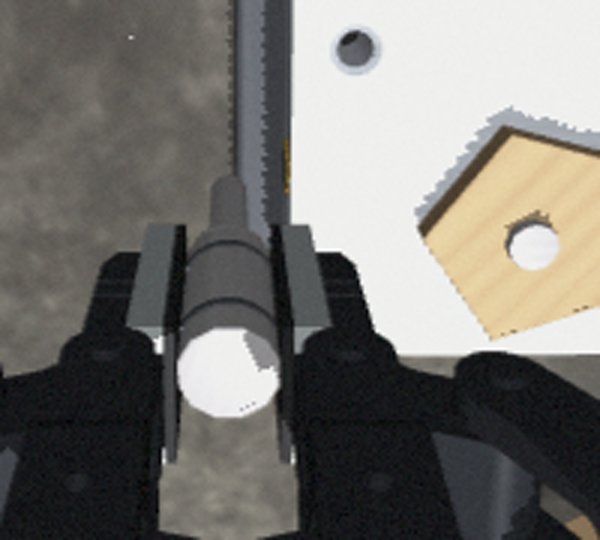

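The hole is clear at (298.5,176.1), about 2 px from the prediction, and the pin hangs straight with its foot at about (256,219).

Run:
```python
from h import *
np.set_printoptions(precision=4,suppress=True)
s=telemetry.state();p=camera_params("wrist");T=np.array(s["tcp_pos"])
h=ray(p,(298.5,176.1),.068);a=np.array([.913,-.409,0])
f=ray(p,(256,219.),T[2]-.0405)
print("hole",h,"foot edge rel",f-T,"foot centre rel",f-T+.004*a)
print("hole - tcp",h-T)
```

```text
hole [ 0.5493 -0.3183  0.068 ] foot edge rel [-0.0027  0.0013 -0.0405] foot centre rel [ 0.0009 -0.0003 -0.0405]
hole - tcp [-0.0059  0.04   -0.0862]
```

Emit:
{"fn": "arm_command", "kwargs": {"series": [[1,[-0.002,0.02,0],0],[1,[-0.0035,0.02,0],0],[1,[0,0,-0.02],0],[1,[0,0,-0.015],0],[1,[0,0,0],0],[1,[0,0,0],0],[1,[0,0,0],0]]}}

```text
t: 7.9
tcp_pos: [0.5506, -0.3198, 0.1201]
tool_rot: [[-0.913, 0.409, 0.001], [0.409, 0.913, -0.001], [-0.001, -0.0, -1.0]]
contact_force: [0.0, -0.3, -0.3]
opening: 0.174
gripper_force: 39.2
```

Emit:
{"fn": "arm_command", "kwargs": {"series": [[1,[0,0,-0.004],0],[1,[0,0,-0.004],0],[1,[0,0,-0.004],0],[1,[0,0,-0.002],0],[1,[0,0,0],0],[1,[0,0,0],0]]}}

```text
t: 8.4
tcp_pos: [0.5502, -0.3195, 0.105]
tool_rot: [[-0.912, 0.409, -0.001], [0.409, 0.912, 0.0], [0.001, 0.0, -1.0]]
contact_force: [0.4, -0.0, -0.6]
opening: 0.17
gripper_force: 39.2
```

Emit:
{"fn": "arm_command", "kwargs": {"series": [[1,[-0.0003,0.0008,-0.003],0],[1,[0,0,-0.004],0],[1,[0,0,-0.004],0],[1,[0,0,-0.004],0],[1,[0,0,0],0]]}}

```text
t: 8.82
tcp_pos: [0.5495, -0.3185, 0.0892]
tool_rot: [[-0.913, 0.409, -0.002], [0.409, 0.913, 0.001], [0.002, 0.0, -1.0]]
contact_force: [0.2, 0.9, -1.4]
opening: 0.169
gripper_force: 39.2
```

Emit:
{"fn": "arm_command", "kwargs": {"series": [[1,[0,0,-0.004],0],[1,[0,0,-0.004],0],[1,[0,0,-0.004],0],[1,[0,0,-0.003],0],[1,[0,0,0],0],[1,[0,0,0],0]]}}

```text
t: 9.32
tcp_pos: [0.55, -0.3187, 0.075]
tool_rot: [[-0.913, 0.409, -0.0], [0.409, 0.913, 0.0], [0.001, 0.0, -1.0]]
contact_force: [0.5, 1.3, -1.2]
opening: 0.173
gripper_force: 39.2
```

Next I go down to contact, then release with a small opening.

Emit:
{"fn": "arm_command", "kwargs": {"series": [[1,[0,0,-0.002],0],[1,[0,0,-0.001],0],[1,[0,0,0],0],[1,[0,0,0],0]]}}

```text
t: 9.65
tcp_pos: [0.5503, -0.3189, 0.0727]
tool_rot: [[-0.913, 0.409, 0.001], [0.409, 0.913, -0.0], [-0.001, 0.0, -1.0]]
contact_force: [-0.3, 0.5, 1.3]
opening: 0.172
gripper_force: 39.7
```

Emit:
{"fn": "arm_command", "kwargs": {"series": [[0.3,[0,0,0],0],[0.3,[0,0,0],0],[0.3,[0,0,0],0],[0.3,[0,0,0],0],[0.3,[0,0,0],0],[0.3,[0,0,0],0]]}}

```text
t: 10.15
tcp_pos: [0.5501, -0.3188, 0.0723]
tool_rot: [[-0.913, 0.409, 0.0], [0.409, 0.913, 0.0], [-0.0, 0.0, -1.0]]
contact_force: [0.5, 0.9, -0.8]
opening: 0.346
gripper_force: 0.0
```

Run:
```python
from h import *
im=get_image("wrist")
cv2.imwrite("pics/w6.png",cv2.resize(im[180:340,180:340],None,fx=3,fy=3,interpolation=cv2.INTER_CUBIC))
```

```text
(no output)
```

View pics/w6.png

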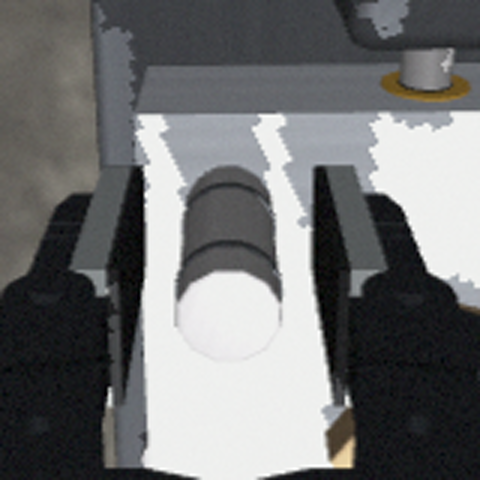

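The pin stands upright with its head on the pallet, and the pads are clear of it on both sides. Now I lift and go to the grip.

Emit:
{"fn": "arm_command", "kwargs": {"series": [[0.3,[0,0,0.01],0],[0.3,[0,0,0.02],0],[0.3,[0,0,0.025],0],[0,[0,0,0],0],[-0.2,[-0.015,0.015,0],0],[-0.2,[-0.02,0.02,0],0],[-0.2,[-0.02,0.02,0],0],[-0.2,[-0.014,0.0175,0],0],[-0.2,[0,0,0],0],[-0.2,[0,0,0],0]]}}

```text
t: 11.03
tcp_pos: [0.4805, -0.2453, 0.1277]
tool_rot: [[-0.913, 0.408, -0.0], [0.408, 0.913, 0.0], [0.0, 0.0, -1.0]]
contact_force: [0.1, -0.5, 0.4]
opening: 0.599
gripper_force: 0.0
```

Run:
```python
from h import *
np.set_printoptions(precision=4,suppress=True)
s=telemetry.state();p=camera_params("wrist");im=get_image("wrist")
T=np.array(s["tcp_pos"]);print(s["t"],T)
print("pred grip",proj(p,[.4807,-.246,.054]))
m=(im.max(2)<60).astype(np.uint8)
cv2.imwrite("pics/w7.png",cv2.resize(im[120:340,130:380],None,fx=3,fy=2.5,interpolation=cv2.INTER_CUBIC))
```

```text
11.0333 [ 0.4805 -0.2453  0.1277]
pred grip [255.154  207.4515]
```

View pics/w7.png

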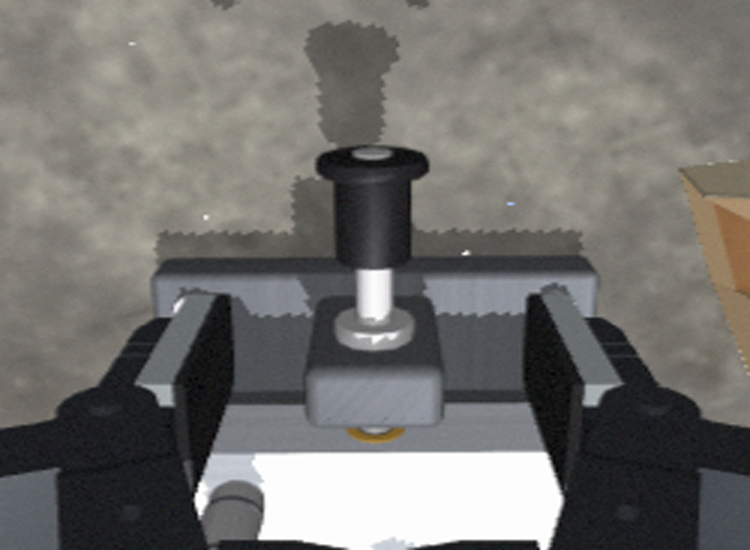

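The grip appears at about (254,208), as predicted at (255,207). Descending.

Emit:
{"fn": "arm_command", "kwargs": {"series": [[-0.2,[0,0,-0.015],0],[-0.2,[0,0,-0.02],0],[-0.2,[0,0,-0.02],0],[-0.2,[0,0,-0.02],0],[-0.2,[0,0,-0.012],0],[-0.2,[0,0,-0.005],0],[-0.2,[0,0,0],0],[-0.2,[0,0,0],0]]}}

```text
t: 11.75
tcp_pos: [0.4818, -0.2469, 0.0356]
tool_rot: [[-0.912, 0.409, 0.001], [0.409, 0.912, -0.001], [-0.001, -0.0, -1.0]]
contact_force: [-0.7, -1.2, -0.7]
opening: 0.602
gripper_force: 0.0
```

Emit:
{"fn": "arm_command", "kwargs": {"series": [[0.3,[0,0,0],0],[0.6,[0,0,0],0],[1,[0,0,0],0],[1,[0,0,0],0],[1,[0,0,0],0],[1,[0,0,0],0],[1,[0,0,0],0]], "force": 60}}

```text
t: 12.33
tcp_pos: [0.4816, -0.2472, 0.0364]
tool_rot: [[-0.913, 0.409, 0.002], [0.409, 0.913, -0.001], [-0.002, -0.001, -1.0]]
contact_force: [-1.7, -1.2, 6.7]
opening: 0.212
gripper_force: 58.6
```

Emit:
{"fn": "arm_command", "kwargs": {"series": [[1,[-0.0037,0.0016,0],0],[1,[-0.0037,0.0016,0],0],[1,[-0.0037,0.0017,0],0],[1,[-0.0037,0.0017,0],0],[1,[-0.0035,0.0016,0],0],[1,[0,0,0],0],[1,[0,0,0],0],[1,[0,0,0],0]]}}

```text
t: 13.0
tcp_pos: [0.4683, -0.2414, 0.0365]
tool_rot: [[-0.912, 0.409, 0.011], [0.409, 0.912, -0.006], [-0.013, -0.001, -1.0]]
contact_force: [6.2, -4.7, 0.2]
opening: 0.212
gripper_force: 58.6
```

The arm is compliant: it moved 14.5 mm with about 8 N on it, which matches the spring. I'll pull further.

Emit:
{"fn": "arm_command", "kwargs": {"series": [[1,[-0.003,0.0013,0],0],[1,[-0.003,0.0014,0],0],[1,[-0.002,0.0009,0],0],[1,[0,0,0],0],[1,[0,0,0],0],[1,[0,0,0],0],[1,[0,0,0],0]]}}

```text
t: 13.58
tcp_pos: [0.4634, -0.2392, 0.0366]
tool_rot: [[-0.912, 0.409, 0.017], [0.409, 0.912, -0.009], [-0.019, -0.001, -1.0]]
contact_force: [10.1, -7.0, -5.4]
opening: 0.213
gripper_force: 58.9
```

Emit:
{"fn": "arm_command", "kwargs": {"series": [[1,[-0.001,0.0005,0],0],[1,[0,0,0],0],[1,[0,0,0],0],[1,[0,0,0],0],[1,[0,0,0],0],[1,[0,0,0],0]]}}

```text
t: 14.08
tcp_pos: [0.4634, -0.2392, 0.0365]
tool_rot: [[-0.912, 0.409, 0.019], [0.409, 0.912, -0.01], [-0.021, -0.001, -1.0]]
contact_force: [11.9, -8.0, -6.9]
opening: 0.214
gripper_force: 58.8
```

Run:
```python
from h import *
im=get_image("wrist");t=get_image("top")
o=np.zeros((600,800,3),np.uint8);o[:288,:384]=cv2.resize(im,(384,288),interpolation=cv2.INTER_AREA);o[:510,390:780]=cv2.resize(t[130:215,295:360],None,fx=6,fy=6)
o[300:540,:360]=cv2.resize(t[185:225,155:215],None,fx=6,fy=6)
cv2.imwrite("pics/w8.png",o)
```

```text
(no output)
```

View pics/w8.png

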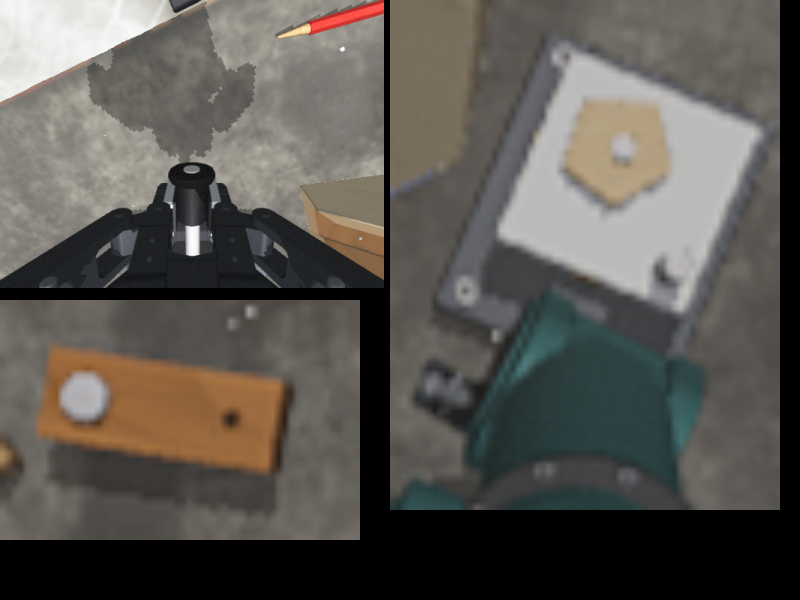

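The plunger is against its stop: the last command raised the force but the TCP did not move. The grip is in the fingers, the pin is in the pallet's hole, and the short pin is still in the stand. Handing in.

```bash
python3 -c "
from workcell import workorder;print(workorder.close_job())"
```

```text
the job is handed in; nothing more can be done
None
```

I handed the job in at about 14 s on the robot's clock, with the long pin fully home in the pallet and the gripper still holding the plunger back against its stop, about 20 mm of pull; no verdict came back.

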